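Cap the socket distributors and hang them up

TASK

Finish the portable socket distributors standing on the bench: on each one push both white dust caps down fully home while it still stands on the bench, then hang it by its handle on the hook of the stand of its own colour, with the hook near the middle of the bar. Leave the multimeter, tape and screwdriver where they lie.

Things in the scene. Friction and masses are not known exactly. Their poses are not given: they have to be found in the camera images.
- blue_box: blue socket distributor, box 90 (x) x 120 (y) x 70 mm, about 0.5 kg, standing on the bench; may be absent. Origin: centre of its underside. Black handle on top: uprights at y = +-55 mm (10 mm thick) and a square bar 12 x 12 mm, 120 mm long along y over the middle, its underside 130 mm above the box's underside; the loop under it is open 60 mm high, 100 mm wide, seen along x
- blue_bar (a point): centre of the blue distributor's handle bar (136 mm above its underside), axes as the box: y along the bar, z up
- blue_cap1 (a joint): white dust cap on the blue distributor's top, 34 mm across and 12 mm thick, at x = -28 mm, y = 0, sliding straight up and down on a brass collar; m above fully home (0 = home, flush on the box top, 0.012 = fully up); stiff, holds where it is left, moves at about 5 N. Its top face lies 82 mm + this value above the box's underside
- blue_cap2 (a joint): white dust cap on the blue distributor's top, 34 mm across and 12 mm thick, at x = +28 mm, y = 0, sliding straight up and down on a brass collar; m above fully home (0 = home, flush on the box top, 0.012 = fully up); stiff, holds where it is left, moves at about 5 N. Its top face lies 82 mm + this value above the box's underside
- blue_stand: hook stand with blue foot (130 x 90 x 10 mm) and blue top plate, fixed to the bench. Post 22 mm wide, 205 mm high, at the +x end; from it a flat steel hook, 18 mm wide, 5 mm thick, runs to -x and ends in an upturned tip. Origin: on the bench under the hook's seat; x points from the tip to the post
- blue_seat (a point): seat of the blue hook: middle of the strip's upper face, 185 mm above the bench, axes as the stand. The free seat runs from x = -19 mm to the post at +59 mm; the tip (x = -24 to -19 mm) rises 16 mm above it. A distributor hangs with its bar across the seat, its underside 55 mm above the bench
- red_box: red socket distributor, box 90 (x) x 120 (y) x 70 mm, about 0.5 kg, standing on the bench; may be absent. Origin: centre of its underside. Black handle on top: uprights at y = +-55 mm (10 mm thick) and a square bar 12 x 12 mm, 120 mm long along y over the middle, its underside 130 mm above the box's underside; the loop under it is open 60 mm high, 100 mm wide, seen along x
- red_bar (a point): centre of the red distributor's handle bar (136 mm above its underside), axes as the box: y along the bar, z up
- red_cap1 (a joint): white dust cap on the red distributor's top, 34 mm across and 12 mm thick, at x = -28 mm, y = 0, sliding straight up and down on a brass collar; m above fully home (0 = home, flush on the box top, 0.012 = fully up); stiff, holds where it is left, moves at about 5 N. Its top face lies 82 mm + this value above the box's underside
- red_cap2 (a joint): white dust cap on the red distributor's top, 34 mm across and 12 mm thick, at x = +28 mm, y = 0, sliding straight up and down on a brass collar; m above fully home (0 = home, flush on the box top, 0.012 = fully up); stiff, holds where it is left, moves at about 5 N. Its top face lies 82 mm + this value above the box's underside
- red_stand: hook stand with red foot (130 x 90 x 10 mm) and red top plate, fixed to the bench. Post 22 mm wide, 205 mm high, at the +x end; from it a flat steel hook, 18 mm wide, 5 mm thick, runs to -x and ends in an upturned tip. Origin: on the bench under the hook's seat; x points from the tip to the post
- red_seat (a point): seat of the red hook: middle of the strip's upper face, 185 mm above the bench, axes as the stand. The free seat runs from x = -19 mm to the post at +59 mm; the tip (x = -24 to -19 mm) rises 16 mm above it. A distributor hangs with its bar across the seat, its underside 55 mm above the bench
- yellow_box: yellow socket distributor, box 90 (x) x 120 (y) x 70 mm, about 0.5 kg, standing on the bench; may be absent. Origin: centre of its underside. Black handle on top: uprights at y = +-55 mm (10 mm thick) and a square bar 12 x 12 mm, 120 mm long along y over the middle, its underside 130 mm above the box's underside; the loop under it is open 60 mm high, 100 mm wide, seen along x
- yellow_bar (a point): centre of the yellow distributor's handle bar (136 mm above its underside), axes as the box: y along the bar, z up
- yellow_cap1 (a joint): white dust cap on the yellow distributor's top, 34 mm across and 12 mm thick, at x = -28 mm, y = 0, sliding straight up and down on a brass collar; m above fully home (0 = home, flush on the box top, 0.012 = fully up); stiff, holds where it is left, moves at about 5 N. Its top face lies 82 mm + this value above the box's underside
- yellow_cap2 (a joint): white dust cap on the yellow distributor's top, 34 mm across and 12 mm thick, at x = +28 mm, y = 0, sliding straight up and down on a brass collar; m above fully home (0 = home, flush on the box top, 0.012 = fully up); stiff, holds where it is left, moves at about 5 N. Its top face lies 82 mm + this value above the box's underside
- yellow_stand: hook stand with yellow foot (130 x 90 x 10 mm) and yellow top plate, fixed to the bench. Post 22 mm wide, 205 mm high, at the +x end; from it a flat steel hook, 18 mm wide, 5 mm thick, runs to -x and ends in an upturned tip. Origin: on the bench under the hook's seat; x points from the tip to the post
- yellow_seat (a point): seat of the yellow hook: middle of the strip's upper face, 185 mm above the bench, axes as the stand. The free seat runs from x = -19 mm to the post at +59 mm; the tip (x = -24 to -19 mm) rises 16 mm above it. A distributor hangs with its bar across the seat, its underside 55 mm above the bench
- meter: orange multimeter lying on the bench, 160 x 80 x 42 mm; bystander; origin: centre of its underside
- tape: roll of black tape lying flat, 90 mm across, 19 mm high; bystander; origin: centre of its underside
- driver: screwdriver lying on the bench; bystander
Mind the look-alikes: they are no part of the job. What is shaped like the red_box but pink is not meant.

How it is judged:
By the outcome, as a careful person would: the job done as asked, in the order asked, and still so for the second after the job is handed in, with the robot touching nothing.
Of blue_box, red_box, yellow_box only 2 to 3 are there at a start; the rules pass over those that are not, and their reading is None.
At some moment in a run one of blue_box, red_box, yellow_box may be knocked a few centimetres aside while the robot is not near it.
It also fails if it takes over 210 s, if anything falls off the work surface, if the arm or the gripper's body presses on something with over 40 N, if the wrist force passes 120 N, or if a joint passes its speed limit or range.

ROBOT

A 6-joint arm with a two-finger parallel gripper is mounted at the origin on the work surface. World frame = base frame: x ahead of the robot, y to its left, z up, the work surface at z = 0. Lengths are in m, angles in rad, forces in N, time in s.
With the tool pointing down it reaches from about 0.15 to 0.775 m from the base axis. Payload 6.1 kg.
Tool frame: the origin (TCP) lies midway between the tips of the shut fingers; the grasp point (between the pads) lies 19 mm behind it (tcp_to_grasp is the distance from the TCP to the grasp point, in m); z points along the fingers, y is the direction in which the jaws open and shut (so a half turn about z gives the same grasp; the last joint's range is limited). The gripper opens to 85 mm and grips with 20 to 120 N. Pads are 22 mm wide; open, the fingers measure 114 mm over their backs; the gripper's body (76 mm by 85 mm) begins 54 mm behind the grasp point. The pads swing forward as they close: fully open they stand 13 mm farther back than shut.
Start: joints at [-1.248, 0.126, -0.04, 1.405, 0, 1.571], TCP at [0.167, -0.498, 0.231] pointing down, gripper open.
Joint ranges: [-2.72, 2.72], [-0.95, 1.95], [-1.27, 1.35], [-1.78, 2.02], [-1.46, 1.47], [-3.14, 3.14]. Speed limits (rad/s): [2.39, 2.39, 3.01, 3.14, 3.14, 3.14].

INTERFACE

Orientations are given as a rotation vector (axis times angle).
In Python, from bench import read_state, snapshot, close_job, tcp_to_grasp gives the robot as it stands.
- The arm moves only by the tool jog_arm, never from a script. Its argument "steps" is a list that holds one entry, the list of rows, each a list of 7 numbers: the opening in per cent of the stroke, from 0 (shut) to 100 (fully open), then the shift along the tool's x, y, z in cm, then the turn, a rotation vector about the tool's x, y, z in degrees. In form: [[[gripper, tx, ty, tz, ax, ay, az], ...]]. A call has 1 to 20 rows; each row shifts and turns the commanded pose from where the row before left it, along the tool's axes as they then stand; what a row does not reach is not made up. A row lasts 1/8 s, in which the tool goes at most 62.5 mm and 10.7 degrees, less where a joint would pass 70% of its speed; a pose out of reach is approached as far as the arm can. A call with a gripper value outside its range is refused whole. The fingers move at their own pace and stop on an object; "newtons" is the grip in N (left out, the last holds). Time passes only in rows, so rows that do not move let the fingers close. It gives the time, the measured TCP pose, the force and the opening at its end, in the units of the state.
- read_state(): the state, without advancing time (a new reading comes with each control period).
- snapshot(name): name is "scene" or "top"; returns a dict with "color" (400x640x3 uint8, red, green, blue), "vfov" (degrees; the focal length in pixels is half the picture's height over the tangent of half this angle, whatever the lens; pixels are square), "cx", "cy" (the principal point, pixels), "world_to_cam" (4x4, takes a point from world to camera coordinates). Camera axes: x right, y down, z forward; pixel columns grow to the right and rows downward; lengths in m; the calibration is good to about 2 mm. A picture is of the moment at which its call begins. There is no depth.
- close_job(): hands the job in, once; it reports no verdict.
The state is a dict: "t": time; "q": joint angles; "qvel": joint speeds; "tau": joint torques, N m; "tcp_pos": TCP position; "eef_rot": TCP orientation; "force": force on the tool from outside, world axes, zero at the start; "ft_torque": the same for the moment, N m; "finger_gap": finger opening in m.
Only numpy, scipy, OpenCV 4.12 (cv2) and the standard library are available. Lean on these libraries where they do the work, as an engineer would, in place of code of your own. Each camera call takes 0.05 s, during which the arm holds its last target.

## Working session

There is one attempt and no reset: what is moved stays moved. The work goes in short steps, Python scripts to look and compute and a tool call to move; the robot and the scene stay as the last step left them, time stands still between calls to the robot, and variables do not carry over. Pictures are saved under pics/ and viewed, and the job is handed in when it is done.

Besides the shell and the picture viewer there is one more tool, called after "Call:" as name(argument=value, ...) on one line, values as JSON. jog_arm: Moves the arm, as the interface text tells. Its arguments: {"type":"object","properties":{"steps":{"type":"array"},"newtons":{"type":"number"}},"required":["steps"]}

```bash
ls; mkdir -p pics; python3 - <<'E'
from bench import *
import cv2
print(read_state(), tcp_to_grasp)
for n in("scene","top"):
    s=snapshot(n);cv2.imwrite(f"pics/{n}0.png",s["color"][:,:,::-1]);print(n,s["vfov"],s["cx"],s["cy"],s["world_to_cam"])
E
```

```text
pics
{'t': 0.0, 'q': array([-1.24800462e+00,  1.26356021e-01, -4.06221370e-02,  1.40540135e+00,
        1.38081138e-05,  1.57077036e+00]), 'qvel': array([ 4.25390794e-04, -7.71202359e-04, -3.00394020e-05, -1.16575348e-04,
       -2.80616255e-04, -5.50910281e-04]), 'tau': array([ 2.39411493e-03, -4.35915005e+01,  3.52922809e+01,  1.73459225e-02,
        2.27505725e-04,  1.13201693e-06]), 'tcp_pos': array([ 0.16640961, -0.49748879,  0.23053458]), 'eef_rot': array([-3.09921325e+00, -5.04630367e-01,  3.77999865e-04]), 'force': array([ 0.3069778 , -0.44934549, -0.44184123]), 'ft_torque': array([-0.04063753, -0.02601418,  0.00724292]), 'finger_gap': 0.08526275604595787} 0.0187
scene 42.38521985249078 324.00047641290473 203.1921466299791 [[-0.74852786  0.66308179 -0.00534643  0.34503478]
 [ 0.46808875  0.52266238 -0.7125426  -0.13636905]
 [-0.46967964 -0.53586059 -0.70160848  1.73622809]
 [ 0.          0.          0.          1.        ]]
top 48.120090706754986 323.5175232281221 202.9625750033251 [[-0.00645746 -0.99995672  0.00669722  0.01936441]
 [-0.99866434  0.00610549 -0.05130564  0.46951056]
 [ 0.05126253 -0.00701958 -0.99866054  1.25808477]
 [ 0.          0.          0.          1.        ]]
```

View pics/scene0.png

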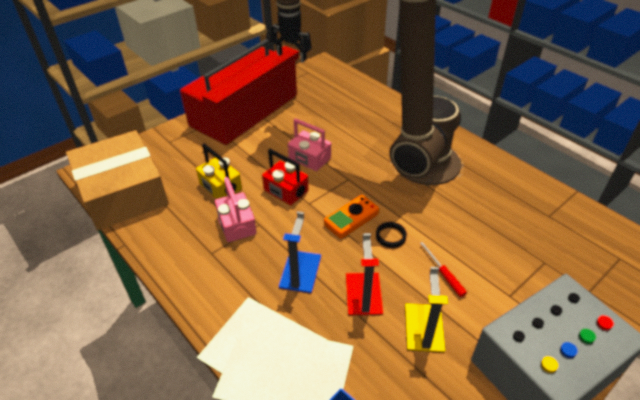

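View pics/top0.png

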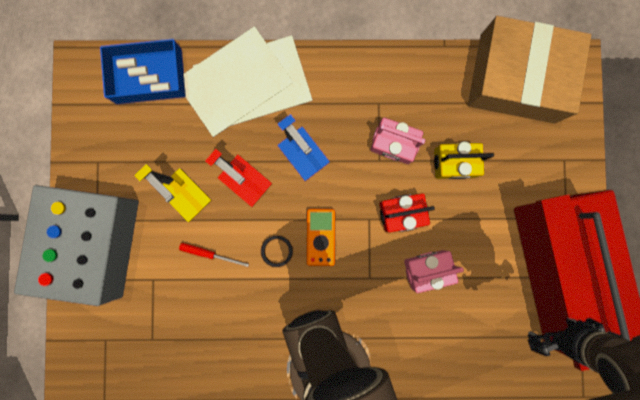

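The scene shows yellow (218,177) and red (286,182) distributors, plus two pink look-alikes at (308,148) and (235,216). No blue distributor stands on the bench. There are three stands, with hooks pointing towards the robot. I'll enlarge the views to confirm before measuring.

```bash
cat > h.py <<'E'
import numpy as np, cv2
from bench import *
from scipy.spatial.transform import Rotation as R
def snap(n): return snapshot(n)
def f(s): return 200/np.tan(np.radians(s["vfov"]/2))
def ray(s,u,v):
    W=s["world_to_cam"];Rm=W[:3,:3];o=-Rm.T@W[:3,3]
    d=Rm.T@np.array([(u-s["cx"])/f(s),(v-s["cy"])/f(s),1]);return o,d
def onz(s,p,z):
    o,d=ray(s,*p);return o+d*(z-o[2])/d[2]
def proj(s,P):
    c=(s["world_to_cam"]@np.r_[P,1])[:3];return np.array([c[0]/c[2]*f(s)+s["cx"],c[1]/c[2]*f(s)+s["cy"]])
def tri(s1,p1,s2,p2):
    A=[];b=[]
    M=np.zeros((3,3));v=np.zeros(3);
    rs=[ray(s1,*p1),ray(s2,*p2)]
    for o,d in rs:
        d=d/np.linalg.norm(d);Q=np.eye(3)-np.outer(d,d);M+=Q;v+=Q@o
    X=np.linalg.solve(M,v)
    return X,[np.linalg.norm(proj(s,X)-p) for s,p in((s1,p1),(s2,p2))]
def crop(s,x0,y0,w,h,k,name):
    im=s["color"][y0:y0+h,x0:x0+w,::-1];cv2.imwrite(name,cv2.resize(im,None,fx=k,fy=k,interpolation=cv2.INTER_CUBIC))
E
python3 - <<'E'
from h import *
t=snap("top");s=snap("scene")
crop(t,360,100,150,110+90,4 if 0 else 3,"pics/a.png")
crop(t,120,100,220,130,3.6,"pics/b.png")
crop(s,180,110,160,140,4,"pics/c.png")
crop(s,260,200,200,160,3.7,"pics/d.png")
E
```

```text
(no output)
```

View pics/a.png

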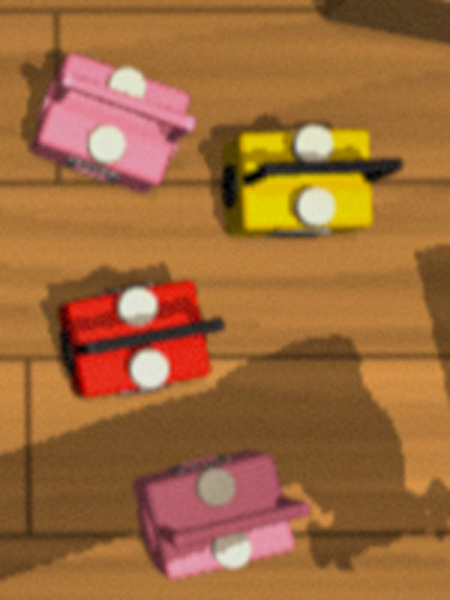

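View pics/b.png

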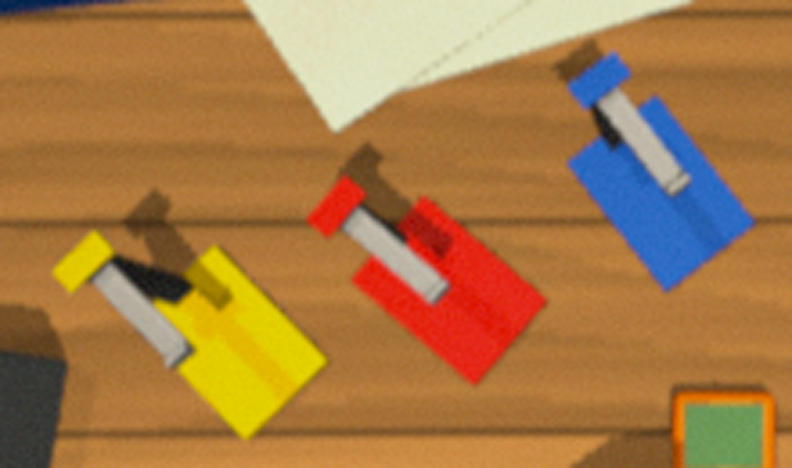

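View pics/c.png

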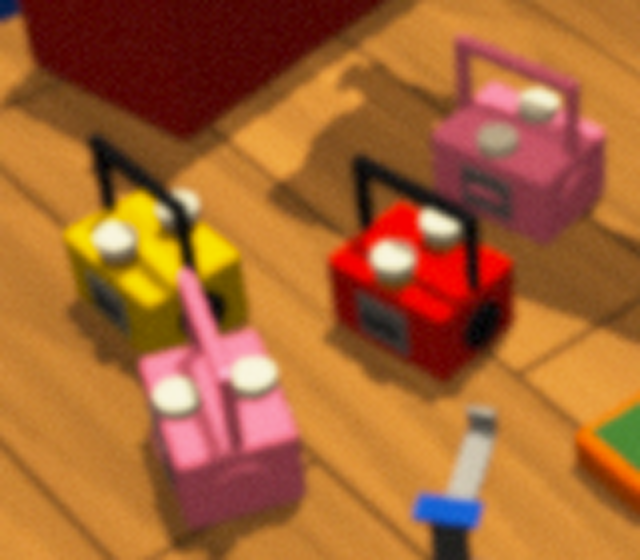

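View pics/d.png

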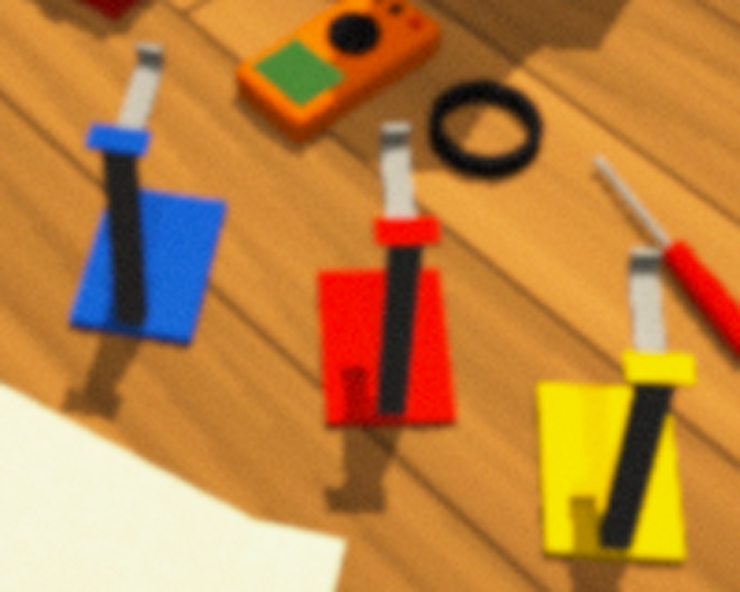

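The crops show the real yellow and red boxes with black handles. The pink ones have pink handles and aren't wanted. Next I'll measure caps, bars, feet and hooks.

```bash
cat > meas.py <<'E'
from h import *
def blobs(m,amin):
    n,l,st,c=cv2.connectedComponentsWithStats(m.astype(np.uint8)*255)
    return [(c[i],st[i,4],l==i) for i in range(1,n) if st[i,4]>=amin]
def hsv(s): return cv2.cvtColor(s["color"],cv2.COLOR_RGB2HSV).astype(int)
def colmask(s,c):
    H=hsv(s);h,S,v=H[...,0],H[...,1],H[...,2]
    if c=="yellow": return (h>=24)&(h<=33)&(S>200)&(v>110)
    if c=="red": return ((h<=3)|(h>=177))&(S>215)&(v>110)
    if c=="blue": return (h>=105)&(h<=120)&(S>170)&(v>100)
def caps(s,c,near=None,rad=40):
    """white blobs close to colour body"""
    H=hsv(s);w=(H[...,1]<70)&(H[...,2]>150)
    return [(p.round(1),a) for p,a,_ in blobs(w,30) if a<400 and (near is None or np.hypot(*(p-near))<rad)]
E
python3 - <<'E'
from meas import *
t=snap("top");s=snap("scene")
for nm,S in(("top",t),("scene",s)):
    for c in("red","yellow","blue"):
        print(nm,c,[(p.round(1),a) for p,a,_ in blobs(colmask(S,c),25)])
print(caps(t,0));print(caps(s,0))
E
```

```text
top red [(array([213.5, 156.9]), np.int32(77)), (array([246.5, 181.3]), np.int32(1027)), (array([591.5, 259. ]), np.int32(7977)), (array([402.8, 204.5]), np.int32(383)), (array([421.3, 218.1]), np.int32(164)), (array([394. , 223.5]), np.int32(217)), (array([196.2, 250.4]), np.int32(215)), (array([ 45. , 279.1]), np.int32(115))]
top yellow [(array([476.6, 147.6]), np.int32(105)), (array([447.3, 149.3]), np.int32(181)), (array([461. , 166.4]), np.int32(589)), (array([142.8, 172.2]), np.int32(143)), (array([186.3, 195.6]), np.int32(1259)), (array([ 57.4, 207.8]), np.int32(125))]
top blue [(array([146.1,  71.8]), np.int32(1931)), (array([103. ,  71.3]), np.int32(39)), (array([286. , 122.1]), np.int32(101)), (array([303.7, 155.7]), np.int32(1052)), (array([ 53.3, 231.3]), np.int32(113))]
scene red [(array([237. ,  74.8]), np.int32(2455)), (array([285.4, 178.3]), np.int32(523)), (array([369.4, 262.6]), np.int32(87)), (array([452.2, 281.2]), np.int32(231)), (array([362.3, 294.3]), np.int32(941)), (array([604.7, 322.4]), np.int32(144))]
scene yellow [(array([216.8, 168.3]), np.int32(144)), (
[... 1679 characters left out ...]
ay([314.5, 135.1]), np.int32(35)), (array([289.5, 165.6]), np.int32(42)), (array([208.1, 169.2]), np.int32(51)), (array([277.6, 174.3]), np.int32(48)), (array([242.5, 203. ]), np.int32(81)), (array([223.2, 208.3]), np.int32(80)), (array([296.9, 226.9]), np.int32(114)), (array([367. , 248.5]), np.int32(117)), (array([434.4, 283.5]), np.int32(136)), (array([147.3, 297.1]), np.int32(34)), (array([ 33.2, 299.3]), np.int32(98)), (array([ 19.3, 337.6]), np.int32(41)), (array([  7.2, 351. ]), np.int32(52)), (array([635.5, 376.4]), np.int32(40)), (array([ 15.4, 381.6]), np.int32(41)), (array([ 27.4, 383. ]), np.int32(78)), (array([ 41.8, 387.4]), np.int32(75)), (array([ 12.1, 390.3]), np.int32(58))]
```

```bash
python3 - <<'E'
from meas import *
t=snap("top");s=snap("scene")
print("t",read_state()["t"])
for n,a,b in(("ycap2?",(464.,147.),(208.1,169.2)),("rA",(405.4,201.5),(277.6,174.3)),("rB",(409.2,222.7),(289.5,165.6)),("tipY",(169.7,199.2),(434.6,268.6)),("tipR",(240.8,181.1),(367,234.3))):
    X,e=tri(t,a,s,b);print(n,X.round(4),np.round(e,2))
for n,a in(("yA",(464,147)),("yB",(464.6,168.5)),("rA",(405.4,201.5)),("rB",(409.2,222.7))): print(n,onz(t,a,.088).round(4))
H=hsv(t);w=(H[...,1]<70)&(H[...,2]>120)
for n,c in(("Y",(158,186)),("R",(229,170))):
    for p,a,m in blobs(w,100):
        if m[c[1]-3:c[1]+4,c[0]-3:c[0]+4].any():
            pts=np.argwhere(m)[:,::-1].astype(np.float32)
            W=np.array([onz(t,q,.185)[:2] for q in pts],np.float32)
            r=cv2.minAreaRect(W);print(n,a,r,cv2.boxPoints(r).round(4).tolist())
for c,pp in(("red",[(246.5,181.3),(213.5,156.9)]),("yellow",[(186.3,195.6),(142.8,172.2)])):
    for z,p0 in zip((.010,.21),pp):
      for p,a,m in blobs(colmask(t,c),25):
        if np.hypot(*(p-p0))<2:
            W=np.array([onz(t,q,z)[:2] for q in np.argwhere(m)[:,::-1]],np.float32)
            r=cv2.minAreaRect(W);print(c,z,a,np.round(r[0],4),np.round(r[1],4),round(r[2],1))
E
```

```text
t 0.4
ycap2? [ 0.6135 -0.3604  0.0929] [0.17 0.14]
rA [ 0.4686 -0.2014  0.0912] [0.22 0.2 ]
rB [ 0.4128 -0.2122  0.0871] [0.59 0.51]
tipY [0.4712 0.3901 0.1964] [0.22 0.23]
tipR [0.5141 0.2172 0.2009] [0.02 0.02]
yA [ 0.6141 -0.3617  0.088 ]
yB [ 0.5559 -0.362   0.088 ]
rA [ 0.4683 -0.2016  0.088 ]
rB [ 0.4117 -0.2109  0.088 ]
Y 236 ((0.5028526782989502, 0.42061012983322144), (0.07911127060651779, 0.018276046961545944), 43.33481979370117) [[0.46779999136924744, 0.4000999927520752], [0.4803999960422516, 0.38679999113082886], [0.5378999710083008, 0.44110000133514404], [0.5253999829292297, 0.4544000029563904]]
R 226 ((0.5419574975967407, 0.24788127839565277), (0.08120404183864594, 0.01787702925503254), 49.93716049194336) [[0.5090000033378601, 0.22259999811649323], [0.5227000117301941, 0.2110999971628189], [0.5748999714851379, 0.27320000529289246], [0.5612000226974487, 0.2847000062465668]]
red 0.01 1020 [0.5359 0.2411] [0.1259 0.085 ] 49.4
red 0.21 81 [0.5722 0.2819] [0.0171 0.0356] 45.3
yellow 0.01 1269 [0.4958 0.413 ] [0.1298 0.09  ] 43.8
yellow 0.21 144 [0.5358 0.4502] [0.0206 0.0386] 45.1
```

```bash
cat >> h.py <<'E'
def yaw():
    m=R.from_rotvec(read_state()["eef_rot"]).as_matrix(); return np.degrees(np.arctan2(m[1,1],m[0,1])),m
def go(P,jaw=None):
    """delta in tool cm to TCP target P, and turn (about tool z) so that tool y is along jaw deg (mod 180)"""
    st=read_state();y,m=yaw()
    d=m.T@(np.array(P)-st["tcp_pos"])*100
    az=None
    if jaw is not None:
        az=-((jaw-y+90)%180-90)
    print("tcp",st["tcp_pos"].round(4),"jaw",round(y,1),"tilt",np.degrees(np.arccos(-m[2,2])).round(2),"F",st["force"].round(1),"gap",round(st["finger_gap"],4),"t",st["t"]);print(" -> tool cm",d.round(2),"az",az, "q6",st["q"][5].round(2))
E
python3 - <<'E'
from meas import *
t=snap("top");s=snap("scene")
print(read_state()["t"])
for c,c0 in(("red",(406,211)),("yellow",(461,158))):
    m=colmask(t,c);yy,xx=np.mgrid[:400,:640];m&=(np.hypot(xx-c0[0],yy-c0[1])<34)
    W=np.array([onz(t,q,.07)[:2] for q in np.argwhere(m)[:,::-1]],np.float32)
    r=cv2.minAreaRect(W);print(c,r)
for n,a in(("blue tip",(309.7,152)),("pink",(398,140)),("meter",(320,236)),):print(n,onz(t,a,.2 if n[0]=='b' else .1 if n[0]=="p" else .04))
# bar ends: top face z .142
for n,a,b in (("red",(386.7,216),(434,208.3)),("yel",(442.5,158.5),(493,154.5))):
    A=onz(t,a,.142);B=onz(t,b,.142);d=A-B;print(n,A,B,np.linalg.norm(d),np.degrees(np.arctan2(d[1],d[0]))-90)
go((0.5865,-.362,.16),0)
E
```

```text
0.5
red ((0.43945184350013733, -0.2043871432542801), (0.08528189361095428, 0.11708959937095642), 10.428499221801758)
yellow ((0.5817664265632629, -0.3589918613433838), (0.09080024063587189, 0.11833486706018448), 1.5590468645095825)
blue tip [0.58411312 0.05049342 0.2       ]
pink [ 0.63164039 -0.18223381  0.1       ]
meter [0.37687304 0.0269156  0.04      ]
red [ 0.4287656  -0.14315223  0.142     ] [ 0.44761466 -0.26402539  0.142     ] 0.12233400554329979 8.863365338209164
yel [ 0.57516145 -0.2882846   0.142     ] [ 0.58478204 -0.41828234  0.142     ] 0.13035323854977288 4.232504992143419
tcp [ 0.1665 -0.4978  0.2313] jaw -71.5 tilt 0.01 F [-0.6  0.  -0.7] gap 0.0854 t 0.5
 -> tool cm [44.14  0.44  7.13] az -71.50350143047234 q6 1.57
```

Call:
jog_arm(steps=[[[0,0,0,-5,0,0,0],[0,0,0,-5,0,0,0],[0,5.5,0,0,0,0,0],[0,5.5,0,0,0,0,0],[0,5.5,0,0,0,0,0],[0,5.5,0,0,0,0,0],[0,5.5,0,0,0,0,0],[0,5.5,0,0,0,0,0],[0,5.5,0,0,0,0,0],[0,5.5,0,0,0,0,0],[0,0,0,0,0,0,-10],[0,0,0,0,0,0,-10],[0,0,0,0,0,0,-10],[0,0,0,0,0,0,-10],[0,0,0,0,0,0,-10],[0,0,0,0,0,0,-10],[0,0,0,0,0,0,-10],[0,0,0,0,0,0,0],[0,0,0,0,0,0,0]]])

```text
t: 2.88
tcp_pos: [0.5838, -0.3583, 0.3312]
eef_rot: [-2.254, -2.189, 0.0]
force: [0.4, 0.9, 0.5]
finger_gap: -0.0003
```

```bash
python3 - <<'E'
from meas import *
go((0.614,-.3595,.11),1.5);print(R.from_rotvec(read_state()["eef_rot"]).as_matrix().round(2))
t=snap("top");s=snap("scene");crop(t,360,80,160,200,3,"pics/e.png");crop(s,160,60,180,200,3,"pics/e2.png")
E
```

```text
tcp [ 0.5838 -0.3583  0.3312] jaw -1.7 tilt 0.0 F [0.4 0.9 0.5] gap -0.0003 t 2.875
 -> tool cm [-0.03  3.02 22.12] az -3.1709213975642996 q6 1.05
[[ 0.03  1.   -0.  ]
 [ 1.   -0.03  0.  ]
 [ 0.   -0.   -1.  ]]
```

View pics/e2.png

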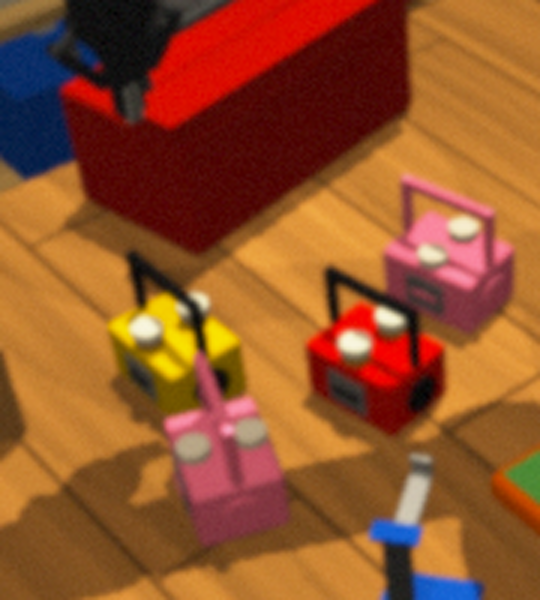

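The scene is unchanged. Both yellow caps stand proud at about (148,328) and (195,308) in this crop. I'll press yellow cap2 (+x).

Call:
jog_arm(steps=[[[0,0,3,0,0,0,-3],[0,0,0,5.5,0,0,0],[0,0,0,5.5,0,0,0],[0,0,0,5.5,0,0,0],[0,0,0,5.5,0,0,0],[0,0,0,0.5,0,0,0],[0,0,0,0.5,0,0,0],[0,0,0,0.4,0,0,0],[0,0,0,0.4,0,0,0],[0,0,0,0.4,0,0,0],[0,0,0,0.4,0,0,0],[0,0,0,0.2,0,0,0],[0,0,0,0,0,0,0]]])

```text
t: 4.6
tcp_pos: [0.6165, -0.3606, 0.0973]
eef_rot: [2.182, 2.239, 0.005]
force: [-13.0, 9.5, 51.1]
finger_gap: -0.0002
```

```bash
python3 - <<'E'
from meas import *
go((0.614,-.3595,.11),1.5)
t=snap("top");s=snap("scene");crop(t,400,80,140,140,4,"pics/f.png");crop(s,160,60,150,150,4,"pics/f2.png")
E
```

```text
tcp [ 0.6165 -0.3606  0.0973] jaw 1.5 tilt 0.91 F [-13.    9.5  51.1] gap -0.0002 t 4.6
 -> tool cm [ 0.11 -0.23 -1.27] az -0.02600199033173567 q6 1.02
```

View pics/f2.png

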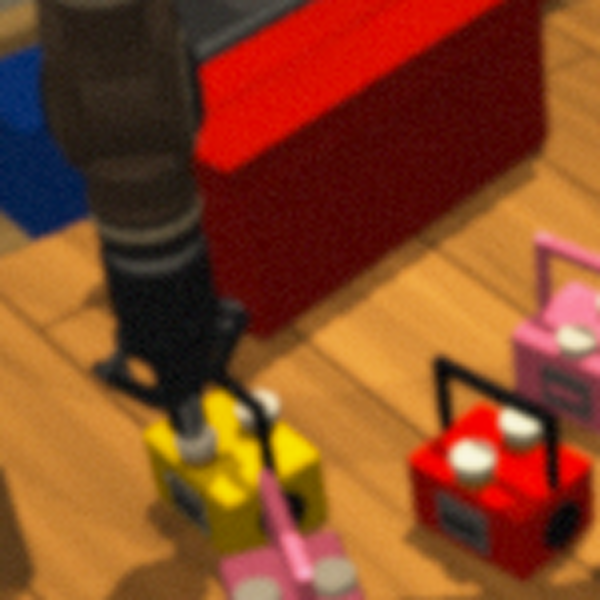

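View pics/f.png

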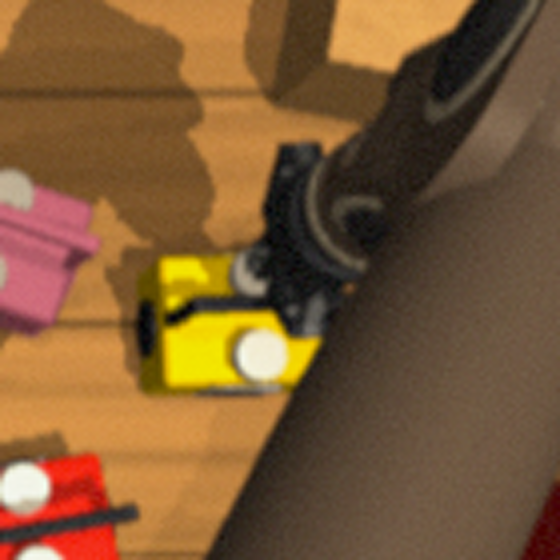

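The shut finger knuckles, (240,320) in the scene crop, sit on the handle bar when the jaws lie along the box's x. I'll back off, turn the jaws parallel to the bar, and check the box again.

Call:
jog_arm(steps=[[[0,0,0,-1,0,0,0],[0,0,0,-4,0,0,0],[0,0,0,-5,0,0,0],[0,0,0,0,0,0,-10],[0,0,0,0,0,0,-10],[0,0,0,0,0,0,-10],[0,0,0,0,0,0,-10],[0,0,0,0,0,0,-10],[0,0,0,0,0,0,-10],[0,0,0,0,0,0,-10],[0,0,0,0,0,0,-10],[0,0,0,0,0,0,-10],[0,0,0,-6,0,0,0],[0,0,0,-6,0,0,0],[0,0,0,0,0,0,0]]])

```text
t: 6.58
tcp_pos: [0.6152, -0.3599, 0.311]
eef_rot: [-0.041, 3.131, -0.01]
force: [-0.1, -1.6, -0.2]
finger_gap: 0.0
```

```bash
python3 - <<'E'
from meas import *
go((0.614,-.3595,.11),91.5)
t=snap("top");s=snap("scene");crop(t,400,80,140,140,4,"pics/g.png");crop(s,160,60,150,150,4,"pics/g2.png")
print(caps(s,0,np.array((220,170)),40),caps(t,0,np.array((461,160)),30))
E
```

```text
tcp [ 0.6152 -0.3599  0.311 ] jaw 91.5 tilt 0.7 F [-0.1 -1.6 -0.2] gap 0.0 t 6.575
 -> tool cm [ 0.33  0.17 20.1 ] az -0.013189031404124307 q6 -0.56
[(array([208.1, 169.2]), np.int32(51))] [(array([463.8, 147. ]), np.int32(114)), (array([464.5, 168.6]), np.int32(117))]
```

View pics/g2.png

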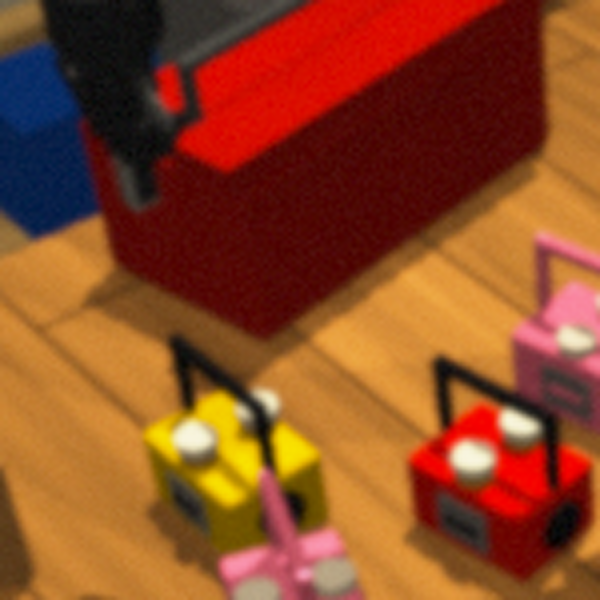

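View pics/g.png

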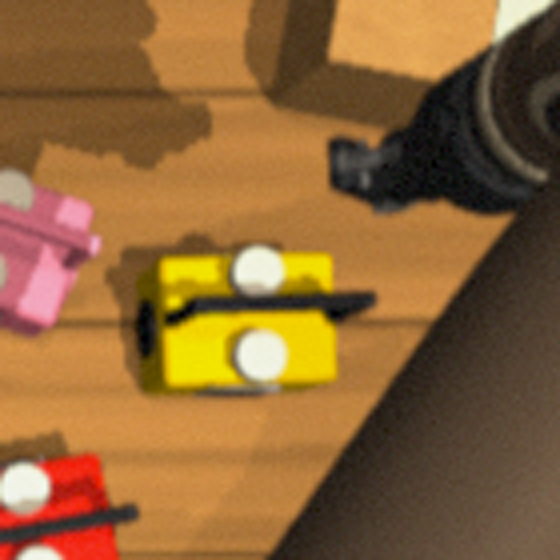

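```bash
cat >> h.py <<'E'
def fix(jaw,P=None):
    """rotvec (tool, deg) to bring the tool upright with jaw y along jaw (mod 180); then shift in the turned tool axes"""
    st=read_state();y,m=yaw();a=np.radians(y+((jaw-y+90)%180-90))
    yv=np.array([np.cos(a),np.sin(a),0]);z=np.array([0,0,-1.]);T=np.c_[np.cross(yv,z),yv,z]
    print("tcp",st["tcp_pos"].round(4),"jaw",y.round(1),"F",st["force"].round(1),"gap",round(st["finger_gap"],4),"t",st["t"],"q6",st["q"][5].round(2))
    print(" rot deg",np.degrees(R.from_matrix(m.T@T).as_rotvec()).round(2), end=" ")
    if P is not None: print("then shift cm",(T.T@(np.array(P)-st["tcp_pos"])*100).round(2),"tool x,y in world",T[:,0].round(2),T[:,1].round(2))
E
python3 -c "
from h import *
fix(91.5,(.6135,-.3595,.1))"
```

```text
tcp [ 0.6144 -0.3594  0.3048] jaw 91.5 F [-0.5 -0.7 -0.2] gap -0.0001 t 6.675 q6 -0.56
 rot deg [-0.09  0.15 -0.01] then shift cm [ 0.09 -0.   20.48] tool x,y in world [-1.   -0.03 -0.  ] [-0.03  1.    0.  ]
```

Call:
jog_arm(steps=[[[0,0.1,0,5,0,0,0],[0,0,0,5,0,0,0],[0,0,0,5,0,0,0],[0,0,0,4,0,0,0],[0,0,0,0.5,0,0,0],[0,0,0,0.4,0,0,0],[0,0,0,0.4,0,0,0],[0,0,0,0.3,0,0,0],[0,0,0,0.3,0,0,0],[0,0,0,0.3,0,0,0],[0,0,0,0,0,0,0]]])

```text
t: 8.05
tcp_pos: [0.6131, -0.3593, 0.0917]
eef_rot: [-0.041, 3.14, -0.001]
force: [-0.3, -0.6, 2.3]
finger_gap: -0.0
```

Call:
jog_arm(steps=[[[0,0,0,0.2,0,0,0],[0,0,0,0.2,0,0,0],[0,0,0,0.2,0,0,0],[0,0,0,0.2,0,0,0],[0,0,0,0.1,0,0,0],[0,0,0,0,0,0,0]]])

```text
t: 8.8
tcp_pos: [0.6131, -0.3593, 0.0821]
eef_rot: [-0.041, 3.141, -0.0]
force: [2.5, -1.5, 3.4]
finger_gap: -0.0001
```

Call:
jog_arm(steps=[[[0,0,0,0.1,0,0,0],[0,0,0,0.1,0,0,0],[0,0,0,0,0,0,0]]])

```text
t: 9.18
tcp_pos: [0.6131, -0.3593, 0.082]
eef_rot: [-0.041, 3.14, -0.002]
force: [-1.4, 0.3, 11.8]
finger_gap: 0.0001
```

Cap2 stops at 82.0 mm with the force climbing, so it's home. I'll press a little more, then move to cap1.

Call:
jog_arm(steps=[[[0,0,0,0.1,0,0,0],[0,0,0,0,0,0,0],[0,0,0,-1,0,0,0],[0,0,0,-5,0,0,0],[0,0,0,-4,0,0,0],[0,3,-0.1,0,0,0,0],[0,2.9,0,0,0,0,0],[0,0,0,0,0,0,0],[0,0,0,4,0,0,0],[0,0,0,4,0,0,0],[0,0,0,0.5,0,0,0],[0,0,0,0.2,0,0,0],[0,0,0,0.2,0,0,0],[0,0,0,0.2,0,0,0],[0,0,0,0.2,0,0,0],[0,0,0,0.2,0,0,0],[0,0,0,0.2,0,0,0],[0,0,0,0,0,0,0]]])

```text
t: 11.42
tcp_pos: [0.5544, -0.362, 0.0825]
eef_rot: [-0.041, 3.14, -0.001]
force: [2.8, -0.5, 4.0]
finger_gap: -0.0
```

Call:
jog_arm(steps=[[[0,0,0,0.1,0,0,0],[0,0,0,0.1,0,0,0],[0,0,0,0.1,0,0,0],[0,0,0,0,0,0,0]]])

```text
t: 11.92
tcp_pos: [0.5545, -0.362, 0.0819]
eef_rot: [-0.041, 3.139, -0.003]
force: [-1.4, 1.7, 17.2]
finger_gap: -0.0001
```

Call:
jog_arm(steps=[[[0,0,0,-1,0,0,0],[0,0,0,-5,0,0,0],[0,0,0,-5,0,0,0],[0,0,0,-6,0,0,0],[50,0,0,-3,0,0,0],[50,0,0,0,0,0,10],[50,0,0,0,0,0,10],[50,0,0,0,0,0,10],[50,0,0,0,0,0,10],[50,0,0,0,0,0,10],[50,0,0,0,0,0,10],[50,0,0,0,0,0,10],[50,0,0,0,0,0,10],[50,0,0,0,0,0,10],[50,0,0,0,0,0,0],[50,0,0,0,0,0,0]]])

```text
t: 13.92
tcp_pos: [0.5535, -0.3615, 0.2787]
eef_rot: [-2.188, -2.252, 0.001]
force: [-0.1, 0.3, -0.6]
finger_gap: 0.043
```

```bash
python3 - <<'E'
from meas import *
fix(1.5,(.583,-.328,.118))
t=snap("top");s=snap("scene");crop(t,400,80,140,140,4,"pics/i.png");crop(s,160,60,150,150,4,"pics/i2.png")
print(caps(s,0,np.array((220,170)),40),caps(t,0,np.array((461,160)),30))
for _,p in enumerate([p for p,a in caps(t,0,np.array((461,160)),30)]): print(onz(t,p,.080))
E
```

```text
tcp [ 0.5535 -0.3615  0.2787] jaw 1.7 F [-0.1  0.3 -0.6] gap 0.043 t 13.925 q6 0.96
 rot deg [-0.08 -0.05  0.15] then shift cm [ 3.27  3.03 16.07] tool x,y in world [-0.03  1.    0.  ] [1.   0.03 0.  ]
[(array([208.5, 172.3]), np.int32(43))] [(array([462.5, 147.5]), np.int32(105)), (array([463.5, 169.1]), np.int32(119))]
[ 0.61411722 -0.36018832  0.08      ]
[ 0.55535044 -0.36157668  0.08      ]
```

View pics/i2.png

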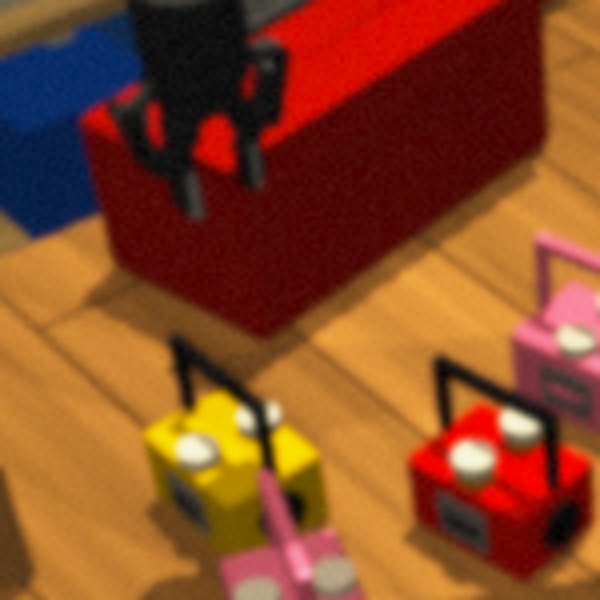

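View pics/i.png

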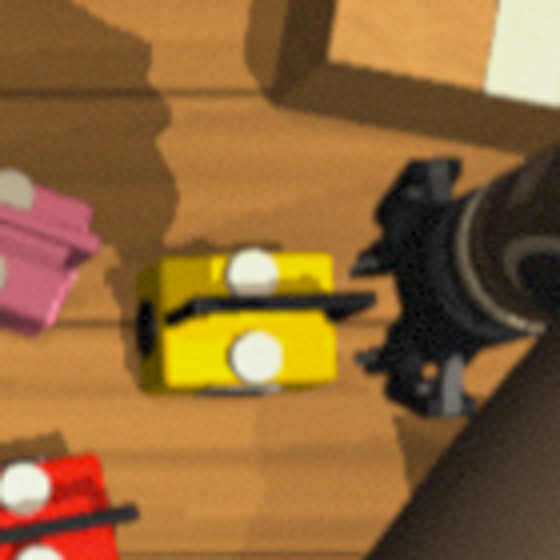

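Call:
jog_arm(steps=[[[60,3.3,3.05,0,0,0,0],[60,0,0,5,0,0,0],[60,0,0,5,0,0,0],[60,0,0,3,0,0,0],[60,0,0,2,0,0,0],[60,0,0,1.1,0,0,0],[60,0,0,0,0,0,0],[60,0,0,0,0,0,0]]])

```text
t: 15.02
tcp_pos: [0.584, -0.3281, 0.1195]
eef_rot: [2.191, 2.249, 0.001]
force: [0.0, 1.1, 0.8]
finger_gap: 0.051
```

```bash
python3 - <<'E'
from meas import *
fix(1.5,(.583,-.328,.117))
s=snap("scene");crop(s,180,80,100,100,6,"pics/j.png")
E
```

```text
tcp [ 0.584  -0.3281  0.1195] jaw 1.5 F [0.  1.1 0.8] gap 0.051 t 15.025 q6 1.03
 rot deg [0.08 0.05 0.01] then shift cm [ 0.02 -0.1   0.25] tool x,y in world [-0.03  1.    0.  ] [1.   0.03 0.  ]
```

View pics/j.png

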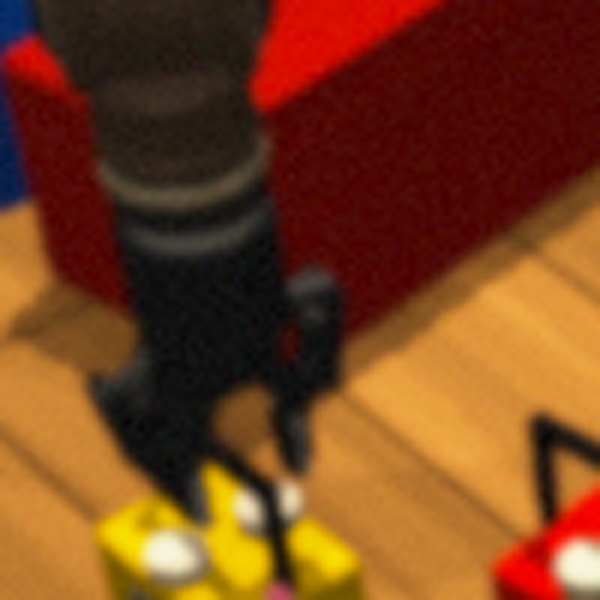

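The fingers straddle the bar, so I'll close.

Call:
jog_arm(newtons=100, steps=[[[0,0,0,0.2,0,0,0],[0,0,0,0,0,0,0],[0,0,0,0,0,0,0],[0,0,0,0,0,0,0],[0,0,0,0,0,0,0],[0,0,0,0,0,0,0],[0,0,0,-1,0,0,0],[0,0,0,-2,0,0,0],[0,0,0,-2,0,0,0],[0,0,0,0,0,0,0]]])

```text
t: 16.32
tcp_pos: [0.5844, -0.3282, 0.1674]
eef_rot: [2.191, 2.249, 0.001]
force: [-0.2, -0.0, -4.0]
finger_gap: 0.0104
```

```bash
python3 - <<'E'
from meas import *
fix(1.5,(.583,-.328,.30))
s=snap("scene");crop(s,180,80,100,100,6,"pics/k.png");print(read_state()["ft_torque"])
E
```

```text
tcp [ 0.5844 -0.3282  0.1674] jaw 1.5 F [-0.2 -0.  -4. ] gap 0.0104 t 16.325 q6 1.03
 rot deg [0.13 0.05 0.  ] then shift cm [  0.02  -0.14 -13.26] tool x,y in world [-0.03  1.    0.  ] [1.   0.03 0.  ]
[ 0.14703458  0.06615052 -0.0321227 ]
```

View pics/k.png

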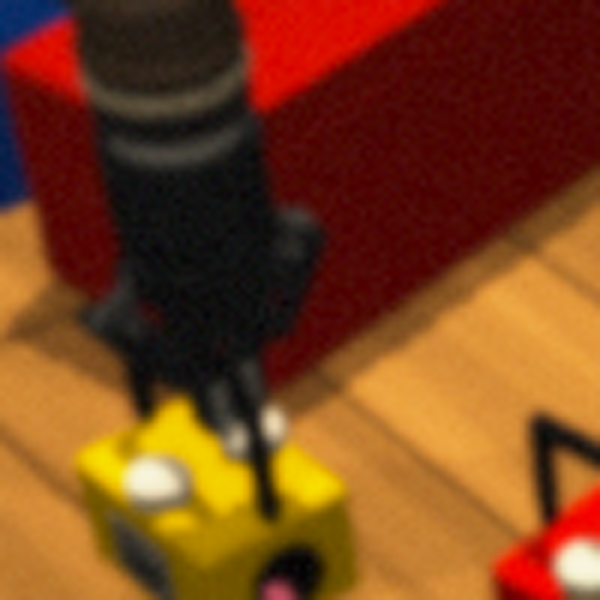

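Call:
jog_arm(steps=[[[0,0,0,-5,0,0,0],[0,0,0,-5,0,0,0],[0,0,0,-5,0,0,0],[0,0,0,-3,0,0,0],[0,4.3,-1.12,0,0,0,0],[0,4.3,-1.12,0,0,0,0],[0,4.3,-1.12,0,0,0,0],[0,4.3,-1.12,0,0,0,0],[0,4.3,-1.12,0,0,0,0],[0,4.3,-1.12,0,0,0,0],[0,4.3,-1.12,0,0,0,0],[0,4.3,-1.12,0,0,0,0],[0,4.3,-1.12,0,0,0,0],[0,4.3,-1.12,0,0,0,0],[0,4.3,-1.12,0,0,0,0],[0,4.3,-1.12,0,0,0,0],[0,4.3,-1.12,0,0,0,0],[0,4.3,-1.12,0,0,0,0],[0,4.3,-1.12,0,0,0,0],[0,4.3,-1.12,0,0,0,0]]])

```text
t: 18.88
tcp_pos: [0.3857, 0.3566, 0.345]
eef_rot: [-2.192, -2.25, 0.002]
force: [0.8, 0.3, -4.5]
finger_gap: 0.0101
```

Call:
jog_arm(steps=[[[0,0,0,0,0,0,-7],[0,0,0,0,0,0,-7],[0,0,0,0,0,0,-7],[0,0,0,0,0,0,-7],[0,0,0,0,0,0,-7],[0,0,0,0,0,0,-7.1],[0,0,0,0,0,0,0],[0,0,0,0,0,0,0],[0,0,0,0,0,0,0]]])

```text
t: 20.0
tcp_pos: [0.3864, 0.3552, 0.346]
eef_rot: [-1.239, -2.887, 0.0]
force: [-0.7, -0.2, -4.9]
finger_gap: 0.01
```

```bash
python3 - <<'E'
from meas import *
fix(43.6,(.464-.11*.724,.4287-.11*.69,.2017))
s=snap("scene");cv2.imwrite("pics/l.png",s["color"][...,::-1]);t=snap("top");cv2.imwrite("pics/l2.png",t["color"][...,::-1]);print(read_state()["ft_torque"])
E
```

```text
tcp [0.3864 0.3552 0.346 ] jaw 43.5 F [-0.7 -0.2 -4.9] gap 0.01 t 20.0 q6 1.55
 rot deg [-0.02 -0.   -0.07] then shift cm [-0.04 -0.31 14.43] tool x,y in world [-0.69  0.72  0.  ] [0.72 0.69 0.  ]
[0.1622312  0.10552379 0.05022186]
```

View pics/l.png

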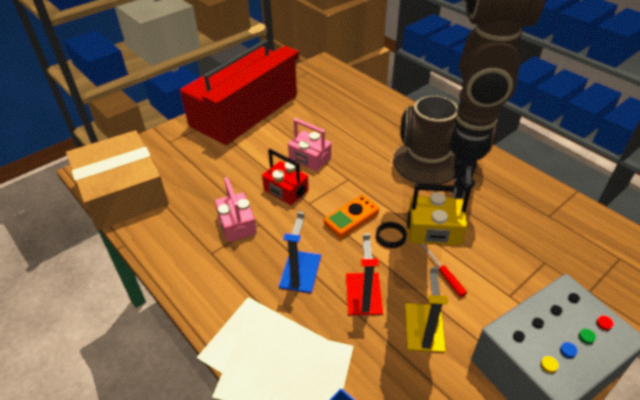

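View pics/l2.png

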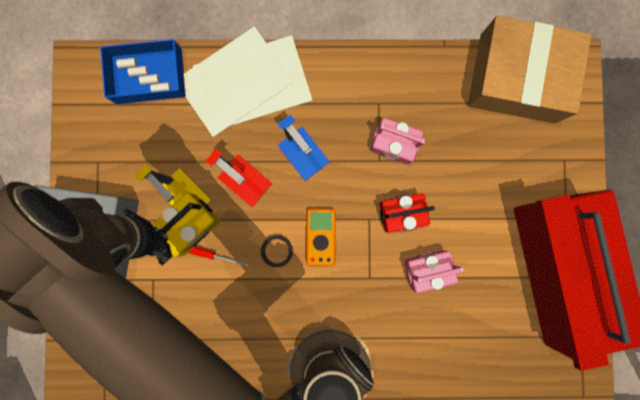

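The yellow box is held level above the approach point, facing the yellow hook (tip at 434,270 in the scene view). I'll lower to threading height.

Call:
jog_arm(steps=[[[0,0,-0.3,4,0,0,0],[0,0,0,4,0,0,0],[0,0,0,4,0,0,0],[0,0,0,2.4,0,0,0],[0,0,0,0,0,0,0],[0,0,0,0,0,0,0]]])

```text
t: 20.85
tcp_pos: [0.3846, 0.3535, 0.2036]
eef_rot: [1.238, 2.887, 0.002]
force: [0.4, 0.1, -4.0]
finger_gap: 0.0099
```

```bash
python3 - <<'E'
from meas import *
fix(43.6,(.464,.4287,.2017))
s=snap("scene");crop(s,380,160,110,190,3,"pics/m.png");t=snap("top");crop(t,120,130,120,140,4,"pics/m2.png")
H=hsv(t)
E
```

```text
tcp [0.3846 0.3535 0.2036] jaw 43.6 F [ 0.4  0.1 -4. ] gap 0.0099 t 20.85 q6 1.55
 rot deg [ 0.09  0.   -0.02] then shift cm [-0.03 10.93  0.19] tool x,y in world [-0.69  0.72  0.  ] [0.72 0.69 0.  ]
```

View pics/m.png

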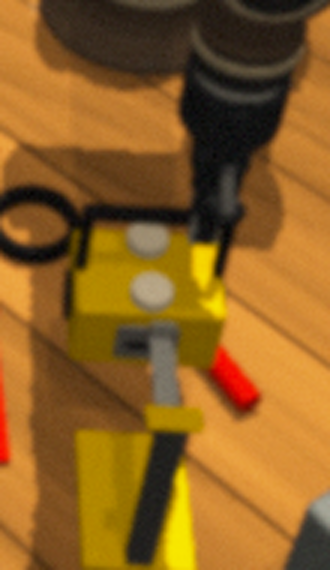

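View pics/m2.png

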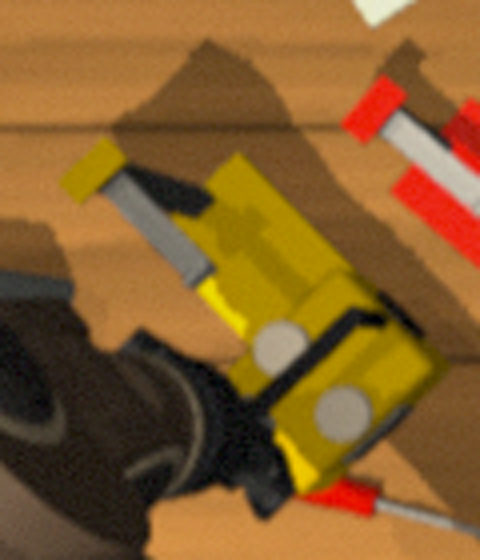

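```bash
python3 - <<'E'
from meas import *
t=snap("top")
a=onz(t,(190,216.75),.166);b=onz(t,(205.5,233.25),.166);d=a-b
print(a,b,np.linalg.norm(d),np.degrees(np.arctan2(d[1],d[0])))
u=np.array((np.cos(np.radians(43.6)),np.sin(np.radians(43.6))));v=np.array((-u[1],u[0]))
r=(a+b)[:2]/2-np.array((.487,.4048));print(r@u,r@v)
E
```

```text
[0.42947632 0.34913136 0.166     ] [0.38835348 0.31043773 0.166     ] 0.056464894658076546 43.25674683037607
-0.10827915717702155 -0.0004750731455809206
```

Bar centre is 0.5 mm off the hook line, so I'll thread it on.

Call:
jog_arm(steps=[[[0,0,2,0,0,0,0],[0,0,2,0,0,0,0],[0,0,2,0,0,0,0],[0,0,2,0,0,0,0],[0,0,2,0,0,0,0],[0,0,1,0,0,0,0],[0,0,0,0,0,0,0],[0,0,0,0,0,0,0]]])

```text
t: 22.0
tcp_pos: [0.4635, 0.4286, 0.2025]
eef_rot: [-1.238, -2.887, 0.0]
force: [-0.7, -0.2, -3.9]
finger_gap: 0.0096
```

```bash
python3 - <<'E'
from meas import *
fix(43.6,(.464,.4287,.1723))
s=snap("scene");crop(s,380,180,110,150,4,"pics/n.png")
E
```

```text
tcp [0.4635 0.4286 0.2025] jaw 43.6 F [-0.7 -0.2 -3.9] gap 0.0096 t 22.0 q6 1.56
 rot deg [-0.02 -0.   -0.01] then shift cm [-0.03  0.04  3.02] tool x,y in world [-0.69  0.72  0.  ] [0.72 0.69 0.  ]
```

View pics/n.png

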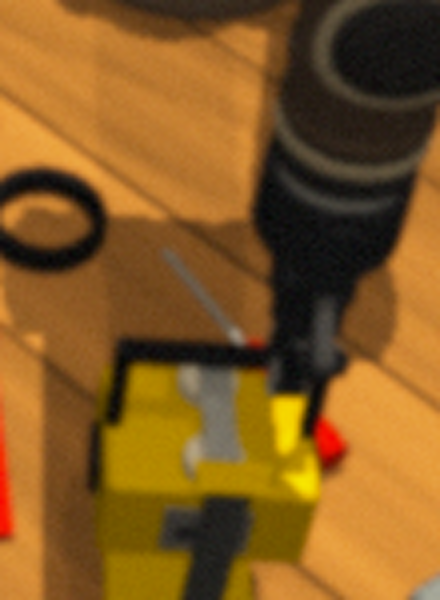

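The hook passes through the loop under the bar. Now to lower onto the seat.

Call:
jog_arm(steps=[[[0,0,0,1,0,0,0],[0,0,0,1,0,0,0],[0,0,0,0.5,0,0,0],[0,0,0,0.2,0,0,0],[0,0,0,0.1,0,0,0],[0,0,0,0,0,0,0],[0,0,0,0,0,0,0]]])

```text
t: 22.92
tcp_pos: [0.464, 0.4291, 0.1746]
eef_rot: [1.238, 2.887, 0.001]
force: [0.6, -0.2, -4.2]
finger_gap: 0.0099
```

Call:
jog_arm(steps=[[[0,0,0,0.1,0,0,0],[0,0,0,0.1,0,0,0],[0,0,0,0.1,0,0,0],[0,0,0,0,0,0,0]]])

```text
t: 23.42
tcp_pos: [0.4639, 0.4291, 0.1717]
eef_rot: [1.238, 2.887, 0.001]
force: [-1.3, 0.0, -1.8]
finger_gap: 0.0103
```

Call:
jog_arm(steps=[[[0,0,0,0.05,0,0,0],[0,0,0,0.05,0,0,0],[0,0,0,0,0,0,0],[16,0,0,0,0,0,0],[20,0,0,0,0,0,0],[25,0,0,0,0,0,0],[35,0,0,0,0,0,0],[45,0,0,0,0,0,0],[45,0,0,0,0,0,0],[45,0,0,0,0,0,0]]])

```text
t: 24.68
tcp_pos: [0.4639, 0.429, 0.1703]
eef_rot: [1.238, 2.887, 0.0]
force: [-0.2, -0.8, 0.1]
finger_gap: 0.0387
```

```bash
python3 - <<'E'
from meas import *
fix(43.6,(.464,.4287,.1723))
s=snap("scene");crop(s,380,180,110,150,4,"pics/o.png")
E
```

```text
tcp [0.4639 0.429  0.1703] jaw 43.6 F [-0.2 -0.8  0.1] gap 0.0387 t 24.675 q6 1.56
 rot deg [ 0.    0.   -0.01] then shift cm [-0.03 -0.01 -0.2 ] tool x,y in world [-0.69  0.72  0.  ] [0.72 0.69 0.  ]
```

View pics/o.png

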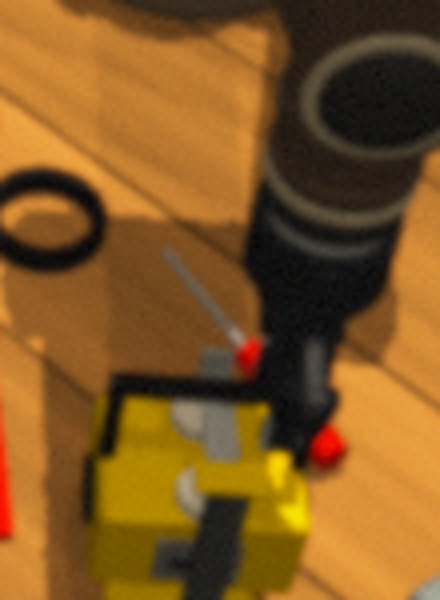

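Call:
jog_arm(steps=[[[45,0,0,-2,0,0,0],[45,0,0,-4,0,0,0],[45,0,0,-5,0,0,0],[45,0,0,-5,0,0,0],[0,-5,-3,0,0,0,0],[0,-5,-3,0,0,0,0],[0,-5,-3,0,0,0,0],[0,-5,-3,0,0,0,0],[0,0,0,0,0,0,0],[0,0,0,0,0,0,0]]])

```text
t: 25.98
tcp_pos: [0.515, 0.2014, 0.3305]
eef_rot: [1.239, 2.887, 0.001]
force: [0.4, 0.5, 0.2]
finger_gap: 0.0003
```

```bash
cat > red.py <<'E'
from meas import *
t=snap("top");cp=caps(t,0,np.array((406,211)),45)
print(cp,[onz(t,p,.088).round(4) for p,a in cp])
m=colmask(t,"red");yy,xx=np.mgrid[:400,:640];m&=(np.hypot(xx-406,yy-211)<45)
W=np.array([onz(t,q,.07)[:2] for q in np.argwhere(m)[:,::-1]],np.float32)
print(cv2.minAreaRect(W))
E
python3 - <<'E'
from red import *
fix(99.5,(.44,-.2,.3))
s=snap("scene");cv2.imwrite("pics/p.png",s["color"][...,::-1]);t=snap("top");crop(t,120,110,160,150,3.9,"pics/p2.png")
E
```

```text
[(array([405.3, 201.4]), np.int32(118)), (array([409.2, 222.8]), np.int32(129))] [array([ 0.4686, -0.2014,  0.088 ]), array([ 0.4114, -0.2109,  0.088 ])]
((0.44005244970321655, -0.2035112977027893), (0.08402571082115173, 0.11753609031438828), 10.200779914855957)
tcp [0.5148 0.202  0.3303] jaw 43.6 F [-0.3  0.   0.3] gap 0.0003 t 26.025 q6 1.18
 rot deg [ 2.000e-02 -1.000e-02 -5.588e+01] then shift cm [ 14.01 -38.42   3.03] tool x,y in world [-0.99 -0.17 -0.  ] [-0.17  0.99  0.  ]
```

View pics/p.png

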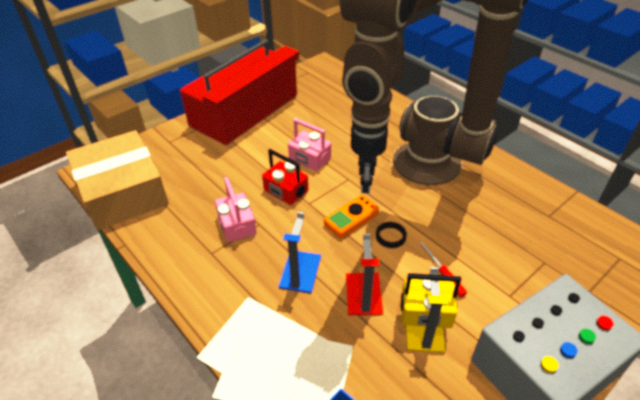

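View pics/p2.png

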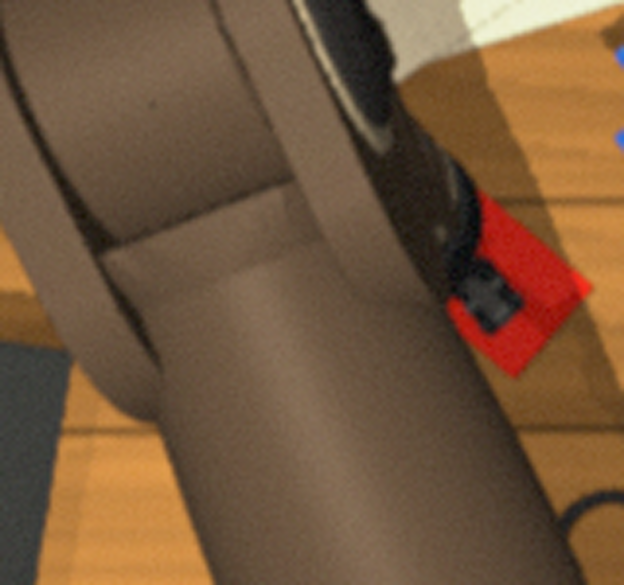

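Call:
jog_arm(steps=[[[0,0,0,0,0,0,-9.3],[0,0,0,0,0,0,-9.3],[0,0,0,0,0,0,-9.3],[0,0,0,0,0,0,-9.3],[0,0,0,0,0,0,-9.3],[0,0,0,0,0,0,-9.3],[0,1.4,-4.86,0,0,0,0],[0,1.4,-4.86,0,0,0,0],[0,1.4,-4.86,0,0,0,0],[0,1.4,-4.86,0,0,0,0],[0,1.4,-4.86,0,0,0,0],[0,1.4,-4.86,0,0,0,0],[0,1.4,-4.86,0,0,0,0],[0,1.4,-4.86,0,0,0,0],[0,0,0,0,0,0,0],[0,0,0,5,0,0,0],[0,0,0,5,0,0,0],[0,0,0,0,0,0,0],[0,0,0,0,0,0,0]]])

```text
t: 28.5
tcp_pos: [0.469, -0.1998, 0.2325]
eef_rot: [-0.26, 3.129, -0.001]
force: [0.4, -0.6, 0.5]
finger_gap: 0.0002
```

```bash
python3 - <<'E'
from meas import *
fix(99.6,(.4696,-.2005,.105))
s=snap("scene");crop(s,220,60,140,150,4,"pics/q.png")
E
```

```text
tcp [ 0.469  -0.1998  0.2325] jaw 99.5 F [ 0.4 -0.6  0.5] gap 0.0002 t 28.5 q6 -0.57
 rot deg [-0.06  0.12 -0.11] then shift cm [-0.05 -0.08 12.75] tool x,y in world [-0.99 -0.17 -0.  ] [-0.17  0.99  0.  ]
```

View pics/q.png

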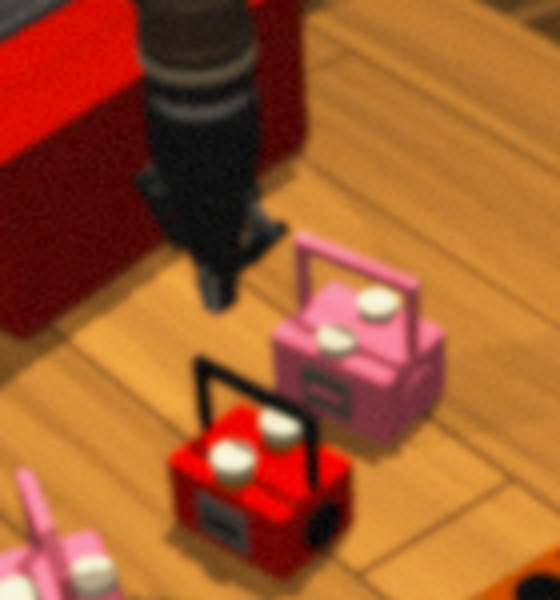

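Call:
jog_arm(steps=[[[0,0,0,5,0,0,0],[0,0,0,5,0,0,0],[0,0,0,2.5,0,0,0],[0,0,0,0.5,0,0,0],[0,0,0,0.2,0,0,0],[0,0,0,0.2,0,0,0],[0,0,0,0.2,0,0,0],[0,0,0,0.2,0,0,0],[0,0,0,0.2,0,0,0],[0,0,0,0.2,0,0,0],[0,0,0,0.2,0,0,0],[0,0,0,0.2,0,0,0],[0,0,0,0.2,0,0,0],[0,0,0,0.1,0,0,0],[0,0,0,0,0,0,0]]])

```text
t: 30.42
tcp_pos: [0.4682, -0.2006, 0.082]
eef_rot: [-0.257, 3.13, -0.001]
force: [-0.4, 0.4, 9.4]
finger_gap: -0.0003
```

Red cap2 reads 82.0 mm with the force rising. I'll press a little further, then lift and do cap1.

Call:
jog_arm(steps=[[[0,0,0,0.1,0,0,0],[0,0,0,0.05,0,0,0],[0,0,0,0,0,0,0]]])

```text
t: 30.8
tcp_pos: [0.4683, -0.2006, 0.0819]
eef_rot: [-0.257, 3.129, -0.002]
force: [-3.4, 2.1, 19.2]
finger_gap: -0.0002
```

Call:
jog_arm(steps=[[[0,0,0,-1,0,0,0],[0,0,0,-5,0,0,0],[0,0,0,-4,0,0,0],[0,3,0,0,0,0,0],[0,2.9,0,0,0,0,0],[0,0,0,0,0,0,0],[0,0,0,4,0,0,0],[0,0,0,4,0,0,0],[0,0,0,0.5,0,0,0],[0,0,0,0.2,0,0,0],[0,0,0,0.2,0,0,0],[0,0,0,0.2,0,0,0],[0,0,0,0.2,0,0,0],[0,0,0,0.2,0,0,0],[0,0,0,0.2,0,0,0],[0,0,0,0,0,0,0]]])

```text
t: 32.8
tcp_pos: [0.4102, -0.2104, 0.083]
eef_rot: [-0.257, 3.13, -0.001]
force: [3.7, -1.5, 3.7]
finger_gap: -0.0001
```

Call:
jog_arm(steps=[[[0,0,0,0.1,0,0,0],[0,0,0,0.1,0,0,0],[0,0,0,0.1,0,0,0],[0,0,0,0.05,0,0,0],[0,0,0,0,0,0,0]]])

```text
t: 33.42
tcp_pos: [0.4103, -0.2104, 0.0818]
eef_rot: [-0.257, 3.129, -0.002]
force: [-4.1, 2.6, 23.6]
finger_gap: 0.0002
```

Both red caps are home (82 mm at 19 and 24 N). Next: raise, open and turn back, then re-measure.

Call:
jog_arm(steps=[[[0,0,0,-1,0,0,0],[0,0,0,-5,0,0,0],[0,0,0,-6,0,0,0],[0,0,0,-6,0,0,0],[60,0,0,-2,0,0,0],[60,0,0,0,0,0,10],[60,0,0,0,0,0,10],[60,0,0,0,0,0,10],[60,0,0,0,0,0,10],[60,0,0,0,0,0,10],[60,0,0,0,0,0,10],[60,0,0,0,0,0,10],[60,0,0,0,0,0,10],[60,0,0,0,0,0,10],[60,0,0,0,0,0,0],[60,0,0,0,0,0,0]]])

```text
t: 35.42
tcp_pos: [0.4092, -0.2099, 0.2787]
eef_rot: [-2.028, -2.397, 0.001]
force: [-0.3, 0.1, 0.2]
finger_gap: 0.051
```

```bash
python3 - <<'E'
from red import *
fix(9.6,(.4345,-.173,.117))
s=snap("scene");crop(s,220,60,140,150,4,"pics/r.png");t=snap("top");crop(t,340,120,150,150,4,"pics/r2.png")
E
```

```text
[(array([404.6, 201.4]), np.int32(114)), (array([408.7, 222.9]), np.int32(127))] [array([ 0.4686, -0.1995,  0.088 ]), array([ 0.4112, -0.2095,  0.088 ])]
((0.43957602977752686, -0.2014245092868805), (0.08436893671751022, 0.1129380390048027), 10.073173522949219)
tcp [ 0.4093 -0.2099  0.2789] jaw 9.5 F [-0.3 -0.1  0.1] gap 0.0515 t 35.475 q6 0.93
 rot deg [-0.06 -0.04 -0.08] then shift cm [ 3.22  3.1  16.19] tool x,y in world [-0.17  0.99  0.  ] [0.99 0.17 0.  ]
```

View pics/r.png

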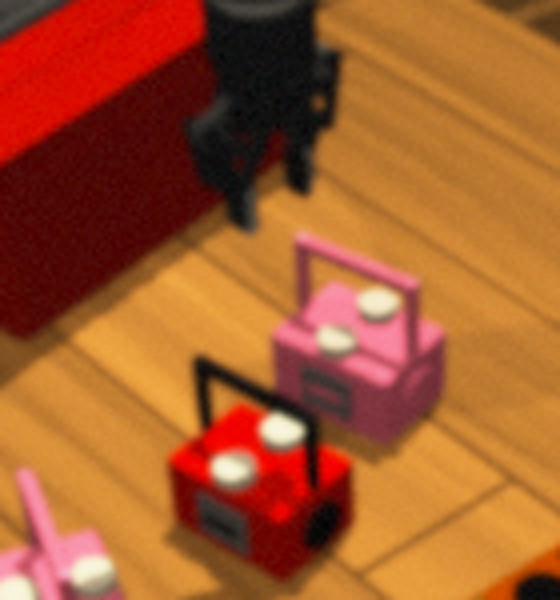

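View pics/r2.png

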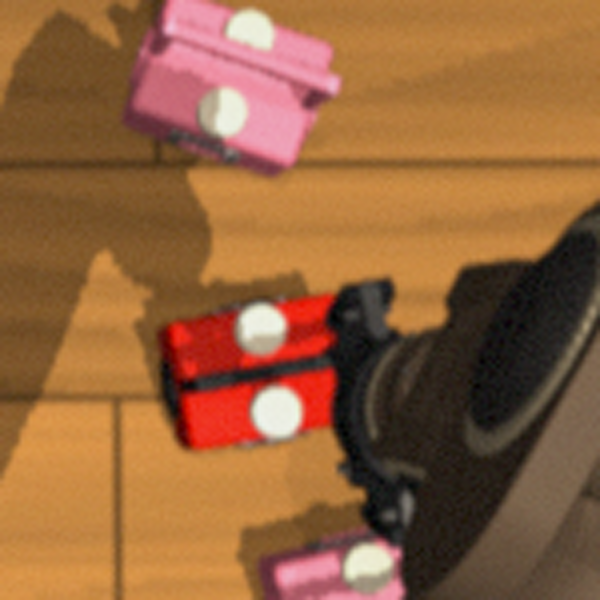

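Call:
jog_arm(newtons=100, steps=[[[60,3.2,3.1,0,0,0,0],[60,0,0,5,0,0,0],[60,0,0,5,0,0,0],[60,0,0,3,0,0,0],[60,0,0,2,0,0,0],[60,0,0,1.3,0,0,0],[60,0,0,0,0,0,0],[60,0,0,0,0,0,0]]])

```text
t: 36.58
tcp_pos: [0.4355, -0.1737, 0.1172]
eef_rot: [2.031, 2.395, 0.001]
force: [0.2, -0.6, 0.5]
finger_gap: 0.0514
```

```bash
python3 - <<'E'
from meas import *
fix(9.6,(.4345,-.1735,.117))
s=snap("scene");crop(s,240,90,100,110,5,"pics/s.png")
E
```

```text
tcp [ 0.4355 -0.1737  0.1172] jaw 9.4 F [ 0.2 -0.6  0.5] gap 0.0514 t 36.575 q6 1.03
 rot deg [ 0.07  0.04 -0.2 ] then shift cm [ 0.03 -0.1   0.02] tool x,y in world [-0.17  0.99  0.  ] [0.99 0.17 0.  ]
```

View pics/s.png

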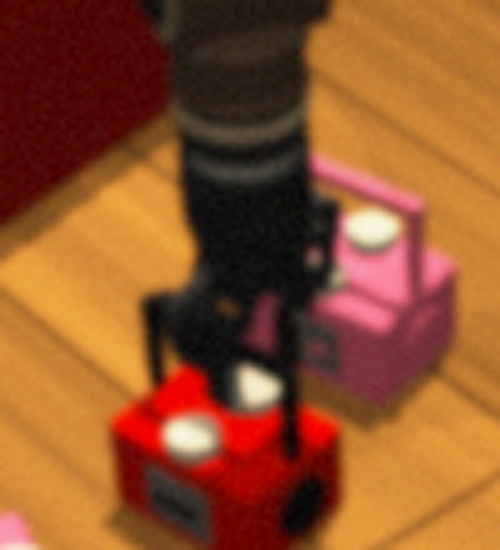

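Call:
jog_arm(newtons=100, steps=[[[0,0,0,0,0,0,0],[0,0,0,0,0,0,0],[0,0,0,0,0,0,0],[0,0,0,0,0,0,0],[0,0,0,0,0,0,0],[0,0,0,-1,0,0,0],[0,0,0,-2,0,0,0],[0,0,0,-2,0,0,0],[0,0,0,0,0,0,0]]])

```text
t: 37.75
tcp_pos: [0.4358, -0.1736, 0.1674]
eef_rot: [2.031, 2.395, 0.001]
force: [0.2, -0.8, -5.0]
finger_gap: 0.0101
```

```bash
python3 - <<'E'
from meas import *
fix(9.6)
s=snap("scene");crop(s,240,90,100,110,5,"pics/s2.png");print(read_state()["ft_torque"])
E
```

```text
tcp [ 0.4358 -0.1736  0.1674] jaw 9.4 F [ 0.2 -0.8 -5. ] gap 0.0101 t 37.75 q6 1.03
 rot deg [ 0.11  0.05 -0.2 ] [ 0.11538316  0.07200685 -0.00842746]
```

View pics/s2.png

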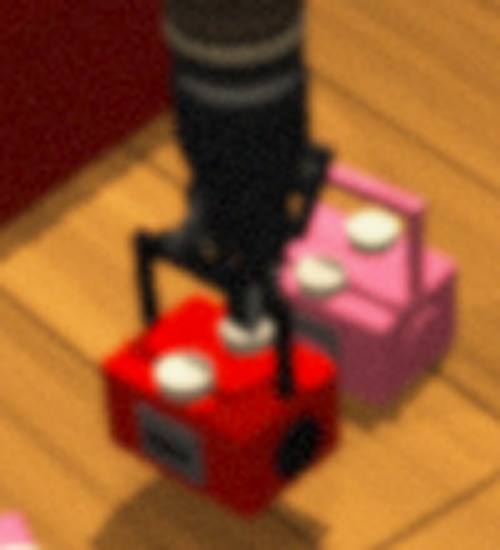

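The red box is lifted and level. I'll carry it to the red approach point.

Call:
jog_arm(steps=[[[0,0,0,-5,0,0,0],[0,0,0,-5,0,0,0],[0,0,0,-5,0,0,0],[0,0,0,-3,0,0,0],[0,4.26,0.68,0,0,0,0],[0,4.26,0.68,0,0,0,0],[0,4.26,0.68,0,0,0,0],[0,4.26,0.68,0,0,0,0],[0,4.26,0.68,0,0,0,0],[0,4.26,0.68,0,0,0,0],[0,4.26,0.68,0,0,0,0],[0,4.26,0.68,0,0,0,0],[0,0,0,0,0,0,-8],[0,0,0,0,0,0,-8],[0,0,0,0,0,0,-8],[0,0,0,0,0,0,-8],[0,0,0,0,0,0,-8.2],[0,0,0,0,0,0,0],[0,0,0,0,0,0,0]]])

```text
t: 40.17
tcp_pos: [0.4329, 0.1716, 0.3456]
eef_rot: [-1.088, -2.946, 0.001]
force: [0.5, -0.3, -3.7]
finger_gap: 0.01
```

```bash
python3 - <<'E'
from meas import *
fix(49.6,(.4321,.1716,.203))
s=snap("scene");crop(s,300,130,200,200,3,"pics/u.png")
E
```

```text
tcp [0.4329 0.1716 0.3456] jaw 49.5 F [ 0.5 -0.3 -3.7] gap 0.01 t 40.175 q6 1.08
 rot deg [-0.06 -0.04 -0.14] then shift cm [ 0.06 -0.06 14.26] tool x,y in world [-0.76  0.65  0.  ] [0.65 0.76 0.  ]
```

View pics/u.png

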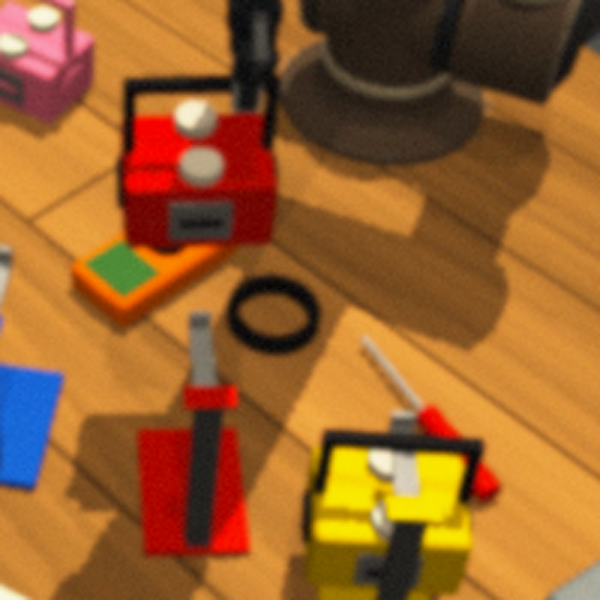

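Call:
jog_arm(steps=[[[0,0,0,4,0,0,0],[0,0,0,4,0,0,0],[0,0,0,4,0,0,0],[0,0,0,2.3,0,0,0],[0,0,0,0,0,0,0],[0,0,0,0,0,0,0],[0,0,0,0,0,0,0]]])

```text
t: 41.1
tcp_pos: [0.4338, 0.172, 0.2047]
eef_rot: [1.085, 2.946, 0.003]
force: [-0.2, -0.7, -4.1]
finger_gap: 0.0103
```

```bash
python3 - <<'E'
from meas import *
fix(49.6,(.5034,.2554,.203))
s=snap("scene");crop(s,300,130,200,200,3,"pics/v.png");t=snap("top");crop(t,180,120,160,140,4,"pics/v2.png")
E
```

```text
tcp [0.4338 0.172  0.2047] jaw 49.6 F [-0.2 -0.7 -4.1] gap 0.0103 t 41.1 q6 1.08
 rot deg [ 0.12  0.06 -0.02] then shift cm [ 0.11 10.86  0.17] tool x,y in world [-0.76  0.65  0.  ] [0.65 0.76 0.  ]
```

View pics/v.png

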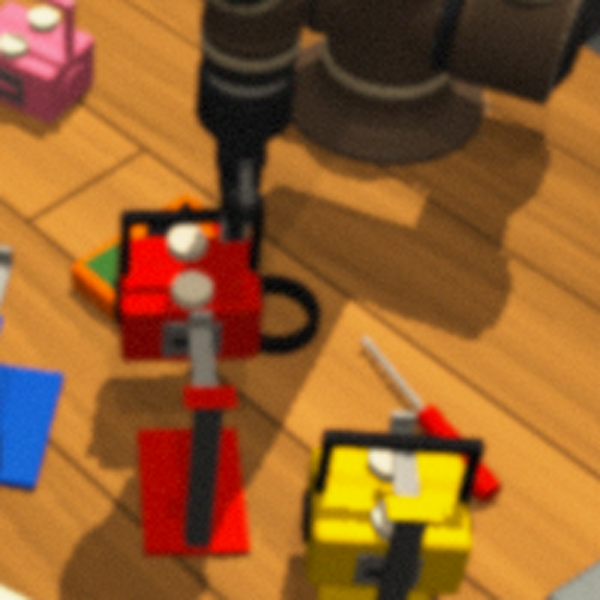

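View pics/v2.png

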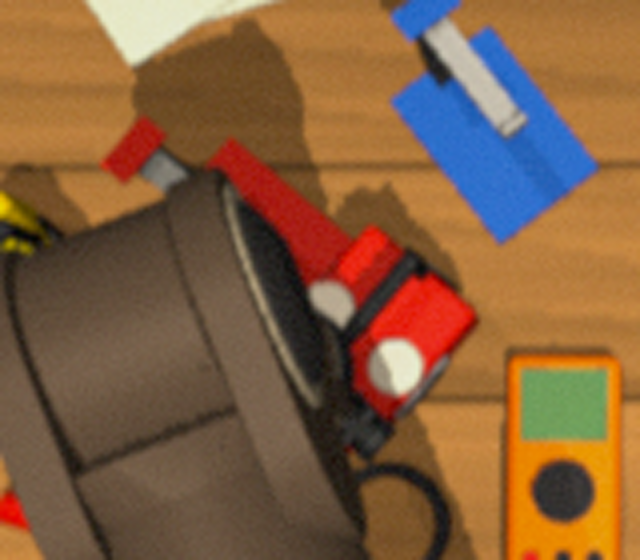

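```bash
python3 - <<'E'
from meas import *
t=snap("top")
a=onz(t,(279.25,211.75),.1675)[:2]
u=np.array((np.cos(np.radians(49.6)),np.sin(np.radians(49.6))));v=np.array((-u[1],u[0]))
r=a+.028*u-np.array((.5285,.234));print(a,r@u,r@v)
E
```

```text
[0.44046009 0.12758835] -0.11009696569962042 -0.0019217475712976705
```

Call:
jog_arm(steps=[[[0,0.1,1.5,0,0,0,0],[0,0,2,0,0,0,0],[0,0,2,0,0,0,0],[0,0,2,0,0,0,0],[0,0,2,0,0,0,0],[0,0,1.5,0,0,0,0],[0,0,0,0,0,0,0],[0,0,0,0,0,0,0]]])

```text
t: 42.25
tcp_pos: [0.5033, 0.2559, 0.2031]
eef_rot: [-1.085, -2.948, 0.001]
force: [0.5, -0.3, -4.3]
finger_gap: 0.0102
```

```bash
python3 - <<'E'
from meas import *
fix(49.6,(.5034,.2554,.1715))
s=snap("scene");crop(s,310,160,150,150,4,"pics/w.png")
E
```

```text
tcp [0.5033 0.2559 0.2031] jaw 49.6 F [ 0.5 -0.3 -4.3] gap 0.0102 t 42.25 q6 1.18
 rot deg [-0.05 -0.01 -0.  ] then shift cm [-0.04 -0.03  3.16] tool x,y in world [-0.76  0.65  0.  ] [0.65 0.76 0.  ]
```

View pics/w.png

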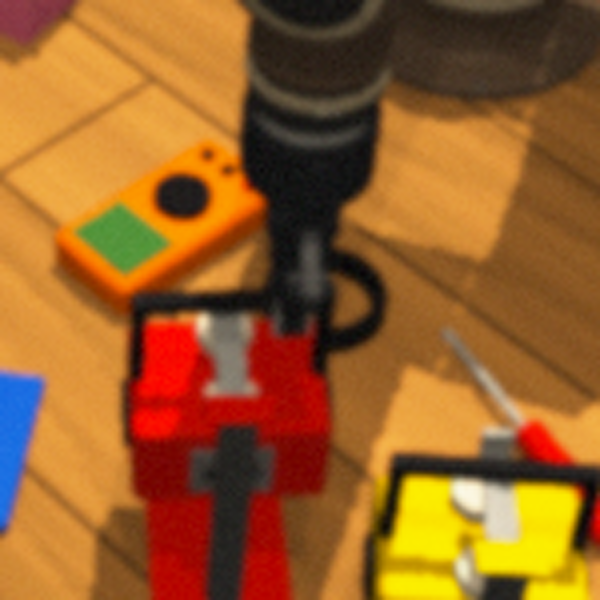

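The hook is threaded through the red loop, so I'll lower it and release.

Call:
jog_arm(steps=[[[0,0,0,1,0,0,0],[0,0,0,1,0,0,0],[0,0,0,0.5,0,0,0],[0,0,0,0.3,0,0,0],[0,0,0,0.1,0,0,0],[0,0,0,0.1,0,0,0],[0,0,0,0.1,0,0,0],[0,0,0,0,0,0,0]]])

```text
t: 43.3
tcp_pos: [0.5036, 0.2561, 0.1723]
eef_rot: [1.085, 2.948, 0.0]
force: [-0.7, -0.2, -5.0]
finger_gap: 0.0099
```

Call:
jog_arm(steps=[[[0,0,0,0.1,0,0,0],[0,0,0,0.1,0,0,0],[0,0,0,0,0,0,0]]])

```text
t: 43.68
tcp_pos: [0.5037, 0.2562, 0.1714]
eef_rot: [1.084, 2.948, 0.002]
force: [-3.3, -0.8, 4.7]
finger_gap: 0.01
```

Call:
jog_arm(steps=[[[16,0,0,0,0,0,0],[20,0,0,0,0,0,0],[25,0,0,0,0,0,0],[35,0,0,0,0,0,0],[45,0,0,0,0,0,0],[45,0,0,0,0,0,0],[45,0,0,0,0,0,0],[45,0,0,-2,0,0,0],[45,0,0,-4,0,0,0],[45,0,0,-5,0,0,0],[45,0,0,-5,0,0,0],[45,0,-5,0,0,0,0],[45,0,-5,0,0,0,0],[45,-4,-5,0,0,0,0],[45,-5,-4,0,0,0,0],[45,-5,-4,0,0,0,0],[45,-5,-4,0,0,0,0],[45,-5,0,0,0,0,0],[45,-5,0,0,0,0,0],[45,0,0,0,0,0,0]]])

```text
t: 46.18
tcp_pos: [0.5504, -0.1337, 0.3279]
eef_rot: [-1.088, -2.944, 0.001]
force: [-0.2, 0.5, -0.7]
finger_gap: 0.0382
```

```bash
python3 - <<'E'
from meas import *
fix(49.6)
s=snap("scene");crop(s,310,190,170,150,4,"pics/x.png");t=snap("top");crop(t,120,110,230,150,3.4,"pics/x2.png");cv2.imwrite("pics/x3.png",t["color"][...,::-1])
E
```

```text
tcp [ 0.5504 -0.1337  0.3279] jaw 49.4 F [-0.2  0.5 -0.7] gap 0.0382 t 46.175 q6 0.47
 rot deg [-0.09 -0.14 -0.16]
```

View pics/x.png

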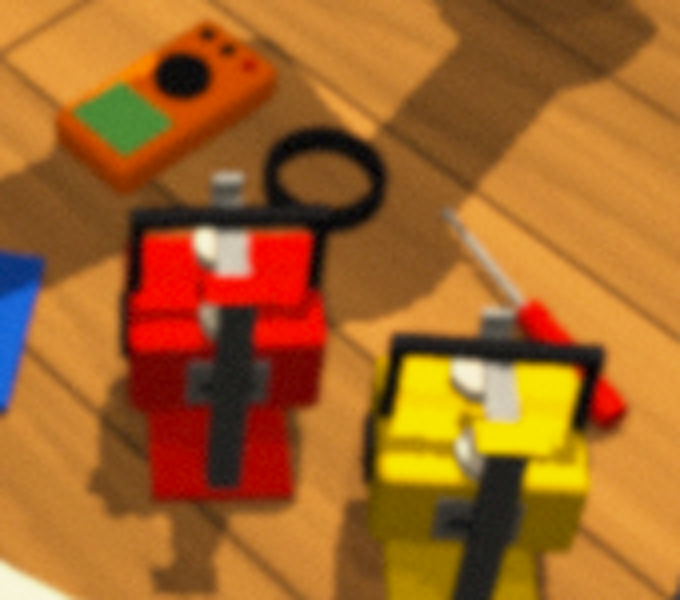

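View pics/x2.png

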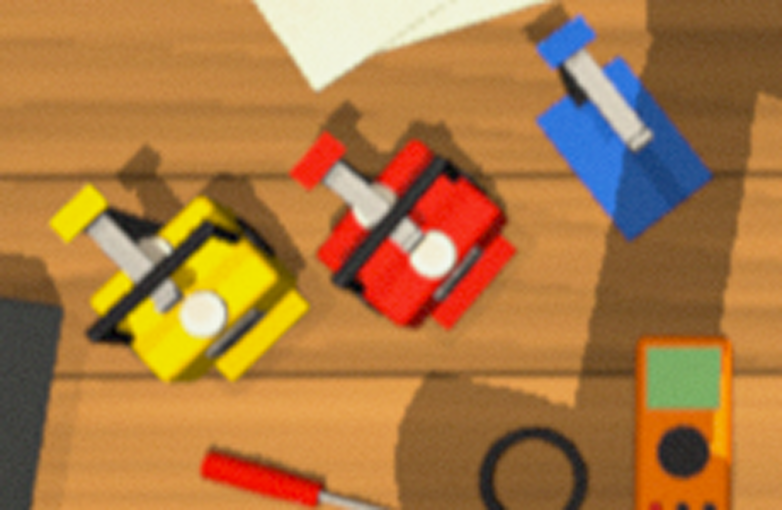

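View pics/x3.png

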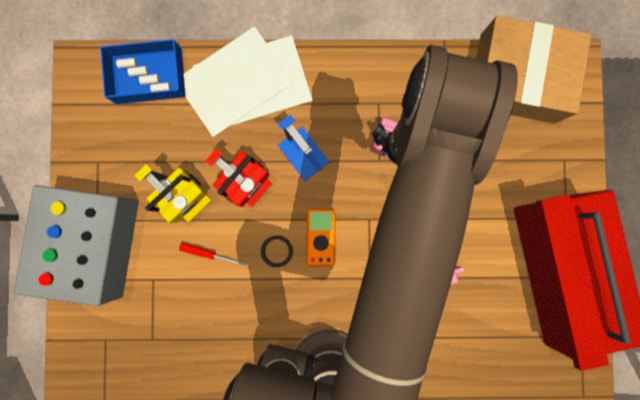

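```bash
python3 - <<'E'
from meas import *
t=snap("top")
for n,p,q,S in(("Y",(92,333),(212,225),(.487,.4048)),("R",(340,280),(445,165),(.5285,.234))):
    A=onz(t,np.array(p)/3.4+(120,110),.194)[:2];B=onz(t,np.array(q)/3.4+(120,110),.194)[:2];print(n,np.linalg.norm(A-B),((A+B)/2-S).round(4))
print(close_job())
E
```

```text
Y 0.11415875735765174 [ 0.0022 -0.0021]
R 0.11112333019435919 [ 0.0002 -0.0025]
the job is handed in; nothing more can be done
None
```

Both distributors on the bench, yellow and red, have their caps pressed home and hang on the hooks of their own colour. The job was handed in at about 46 s. There was no blue box, and I did not handle the two pink look-alikes.

- **Caps:** I pressed all four while the boxes stood on the bench. Each stopped at 82 mm, the height given for a cap fully home. The last force readings were 12 to 24 N.
- **Hanging:** in the last pictures both bars lie across their hooks. Measured roughly from the top view, the bar centres are within about 3 mm of the seats.
- **Bystanders:** the multimeter, tape and screwdriver appear where they lay at the start. I compared them by eye and did not measure them.

**First press on yellow cap2:** it failed. The gripper's knuckles landed on the handle bar and the wrist force read 51 N. I backed off, found the box had not moved, and turned the jaws parallel to the bar for all later presses. That contact may have passed the 40 N limit if the knuckles count as the gripper's body; I could not check which part took the load.

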